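# Load the bearing tester and hold its enabling plunger half-way

## Robot

A 7-joint arm with a two-finger parallel gripper is mounted at the origin on a cart in front of the work surface, level with it; the furniture and walls round the work are solid. World frame = base frame: x ahead of the robot, y to its left, z up, the work surface at z = 0. Lengths are in mm, angles in rad, forces in N, time in s.
With the tool pointing down it reaches from about 400 to 875 mm from the base axis. Payload 4.4 kg.
Tool frame: the origin (TCP) lies at the very end of the fingers, on their centre line; the grasp point (between the pads) lies 19 mm behind it; z points along the fingers, y is the direction in which the jaws open and shut (so a half turn about z gives the same grasp; the last joint's range is limited). The gripper opens to 85 mm and grips with 20 to 120 N. Pads are 22 mm wide; open, the fingers measure 114 mm over their backs; the gripper's body (76 mm by 85 mm) begins 54 mm behind the grasp point. The pads swing forward as they close: fully open they stand 13 mm farther back than shut.
Start: joints at [-1.378, 0.628, 0.038, 1.517, -0.027, 0.996, -0.02], TCP at [166.323, 628.374, 231.313] pointing down, gripper open.
Joint ranges: [-3.06, 3.06], [-0.37, 2.12], [-1.25, 1.32], [0.18, 2.47], [-1.1, 4.24], [0.23, 1.98], [-2.94, 2.94]. Speed limits (rad/s): [2.57, 2.57, 3.14, 3.14, 3.14, 3.14, 3.14].

## Interface

Orientations are given as [roll, pitch, yaw] about the fixed x, y, z axes, in that order (R = Rz(yaw) Ry(pitch) Rx(roll)).
In Python, from cell import read_state, get_image, calibration, finish_job gives the robot as it stands. The module is installed in compiled form; this text tells all that it offers.
- The arm moves only by the tool apply_moves, never from a script. Its argument "increments" is a list of rows, each an object of numbers: "tx", "ty", "tz": the shift along the world's x, y, z in m; "rx", "ry", "rz": the turn, a rotation vector about the world's x, y, z in units of 5 degrees (1.0 is 5 degrees); "claw": the finger opening in m, from 0 to 0.0854. In form: [{"tx": .., "ty": .., "tz": .., "rx": .., "ry": .., "rz": .., "claw": ..}, ...]. A call has 1 to 12 rows; each row is the pose to reach, as a shift and turn from the pose commanded when the call began; what a row does not reach only later rows make up. A row lasts 1/10 s, in which the tool goes at most 50 mm and 8.59 degrees, less where a joint would pass 70% of its speed; a pose out of reach is approached as far as the arm can. A call with a gripper value outside its range is refused whole. The fingers move at their own pace and stop on an object; the grip force is fixed at half the most. Time passes only in rows, so rows that repeat a pose let the fingers close. It gives the time, the measured TCP pose, the force and the opening at its end, in the units of the state.
- read_state(): the state, without advancing time (a new reading comes with each control period).
- get_image(name): name is "side" or "top" or "wrist"; returns the picture (400x640x3 uint8, red, green, blue); there is no depth.
- calibration(name): a dict with "camera_matrix" (3x3 intrinsics, pixels), "origin" and "attitude" of the camera in the world. Camera axes: x right, y up, looking along -z (the intrinsics and any distortion apply to the point x, -y, -z); pixel columns grow to the right and rows downward; lengths in mm; the calibration is good to about 2 mm. The wrist camera is an equidistant fisheye: a pixel r from the principal point sees the ray r / f radians off the axis. A picture is of the moment at which its call begins: read the wrist's pose just before it. calibration takes no time and is no camera call; for the wrist camera it gives the pose at the moment of the call.
- finish_job(): hands the job in, once; it reports no verdict.
The state is a dict: "clock": time; "qpos": joint angles; "qd": joint speeds; "tau": joint torques, N m; "eef_pos": TCP position; "tool_rot": TCP orientation; "force": force on the tool from outside, world axes, zero at the start; "torque": the same for the moment, N m; "width": finger opening in mm.
Only numpy, scipy, OpenCV 4.12 (cv2) and the standard library are available. Lean on these libraries where they do the work, as an engineer would, in place of code of your own. Each camera call takes 0.05 s, during which the arm holds its last target. There are 200 camera calls.

## Task

Put the loose ball bearing on the spindle of the grey bearing tester so that it lies flat on the shoulder, let go of it, and swing the yellow guard fully shut over it. Then press the tester's spring-loaded enabling plunger down to its middle position, half-way (10 mm of its 20 mm, the housing's rim in the middle of the green band on the stem), and finish while holding it there: do not let go, and never push it on through to the bottom, which trips the tester. Leave the other things on the table where they are.

Things in the scene. Friction and masses are not known exactly. Their poses are not given: they have to be found in the camera images.
- bearing_center (a point): centre of the loose steel ball bearing (70 g): a ring 44 mm across and 12 mm high with a bore at least 12 mm wide, lying flat on the table at the right; the point is half-way up (6 mm above its underside), z along its axis. To its right the saw's switch box hangs on the column, about x 0.48, y -0.47, from 0.2 m above the table up: keep the arm clear of it
- tester: bearing tester, a grey base box 150 (x) x 240 (y) x 30 mm high that is screwed down; origin at the centre of its underside on the table. In its frame +x points to the back (hinge side), +y to the left, z up. Spindle on its right half, black plunger housing on its left half
- spindle_shoulder (a point): centre of the flat shoulder on which the bearing lies, 42 mm above the table (a 28 mm wide boss 12 mm above the base top); axes as the tester's. The spindle rises from it, 9 mm thick and 12 mm high, its upper 6 mm tapered to 3 mm. Clear for 50 mm all round while the guard is open
- guard_hinge (a point): middle of the guard's hinge line, on the base top (30 mm above the table) 57 mm behind the spindle axis; the hinge line runs along the tester's y
- guard_front (a point): middle of the guard's front top edge. Yellow box-shaped guard, flat top plate with a clear window, open below, 92 mm wide. Shut, it reaches 100 mm forward from the hinge line, its top 38 mm above the base top (68 mm above the table); a black tab 36 mm wide, 8 mm thick sticks out 16 mm further in front, level with the top. Axes turn with the guard; shut, they are the tester's
- guard (a joint): opening angle of the guard about its hinge, rad: 0 fully shut, 1.57 upright, 1.95 leaning back at its stop; starts at 1.65 to 1.9. It stays where it is left (friction, under 3 N at the front edge to move it)
- plunger_top (a point): centre of the flat black cap (40 mm across) of the enabling plunger, on its top, 97 mm above the table when released and lower by the travel when pressed. The stem below the cap is 22 mm thick: white at the bottom, a 6 mm green band in the middle, red at the top; the black housing is 52 mm across, its rim 70 mm above the table
- plunger (a joint): travel of the plunger, m: 0 released, 0.020 fully down; spring about 3 N at the start of its travel, 6 N half-way, 9 N at the bottom; it springs back when let go. Middle position: 0.010
- tape_measure: yellow tape measure, 37 x 98 x 72 mm, behind the tester; loose, to be left alone; origin at the centre of its underside
- try_square: try square, wooden stock and steel blade, 120 x 202 x 18 mm, at the back; loose, to be left alone; origin at the centre of its underside
- sanding_block: wooden sanding block, 61 x 112 x 34 mm, at the right, behind the bearing; loose, to be left alone; origin at the centre of its underside
- guide_block_0: grey metal guide block, 14 x 44 x 14 mm, at the front right; loose, to be left alone; origin at the centre of its underside
- guide_block_1: grey metal guide block, 14 x 44 x 14 mm, at the front right; loose, to be left alone; origin at the centre of its underside
- spanner_17: steel spanner, 217 mm long, left of the saw fence; loose, to be left alone; origin at the centre of its underside
There are look-alikes about, which are no part of the job. What is shaped like the part that bears bearing_center but red is not meant.

How it is judged (in metres and radians):
On the way, in this order (a step that is already met when the one before it is completed fails the run):
1. the bearing lies flat on the shoulder, on the spindle, and is let go (horizontal distance between bearing_center and spindle_shoulder below 0.004 m and z of bearing_center in the frame of spindle_shoulder between 0.003 and 0.0085 m and (angle between bearing_center's own z axis and vertical below 0.12 rad or angle between bearing_center's own z axis and vertical above 3.02 rad) and contact force between the fingers and bearing below 0.1 N), for 0.2 s.
2. the guard is fully shut over the bearing (horizontal distance between bearing_center and spindle_shoulder below 0.004 m and z of bearing_center in the frame of spindle_shoulder between 0.003 and 0.0085 m and (angle between bearing_center's own z axis and vertical below 0.12 rad or angle between bearing_center's own z axis and vertical above 3.02 rad) and value of joint guard below 0.06 rad), for 0.2 s.
3. the plunger is held in its middle position with the guard shut (all of step 2 and value of joint plunger between 0.007 and 0.013 m and contact force between any of the fingers, the arm and plunger above 2 N), for 0.2 s.
At the end, for the whole second after the job is handed in: The robot holds the plunger down (more than 2 N of contact) at 7 to 13 mm of its travel, the guard is shut to within 0.06 rad, and the bearing lies on the spindle's shoulder: its centre within 4 mm of the axis sideways and 3 to 8.5 mm above the shoulder, tilted less than 0.12 rad (all of step 3); the arm keeps its last pose, push and grip.
It fails at once if the plunger is pushed through to the bottom (beyond 17 mm) (value of joint plunger above 0.017 m).
It fails at once if another thing on the table is moved by more than 30 mm (distance of any of tape_measure, try_square, sanding_block, guide_block_0, guide_block_1, spanner_17 from where it was at the start of the episode above 0.03 m).
It also fails if it takes over 61 s, if anything falls off the work surface, if the arm or the gripper's body presses on something with over 40 N, if the wrist force passes 120 N, or if a joint passes its speed limit or range.

## Working session

There is one attempt and no reset: what is moved stays moved. The work goes in short steps, Python scripts to look and compute and a tool call to move; the robot and the scene stay as the last step left them, time stands still between calls to the robot, and variables do not carry over. Pictures are saved under pics/ and viewed, about 8 in all and at most 12, crops included, and the job is handed in when it is done.

Besides the shell and the picture viewer there is one more tool, called as a command line: name --argument value ..., lists and objects as JSON in quotes. apply_moves: Moves the arm, as the interface text tells. Its arguments: {"type":"object","properties":{"increments":{"type":"array"}},"required":["increments"]}

```bash
mkdir -p pics; cat > h.py <<'E'
import numpy as np, cv2
from cell import *
def snap(n,f):
    c=calibration(n); im=get_image(n)[:,:,::-1].copy(); cv2.imwrite('pics/'+f,im); np.save('pics/'+f+'.npy',dict(c),allow_pickle=True); return im,c
def R_of(c):
    a=np.array(c['attitude'],float)
    from scipy.spatial.transform import Rotation as R
    if a.shape==(3,3): return a
    return R.from_euler('xyz',a).as_matrix() if a.size==3 else R.from_quat(a).as_matrix()
def load(f): return np.load('pics/'+f+'.npy',allow_pickle=True).item()
def ray(c,u,v,fish=False):
    K=np.array(c['camera_matrix']); x=(u-K[0,2])/K[0,0]; y=(v-K[1,2])/K[1,1]
    if fish:
        t=np.hypot(x,y); s=np.sin(t)/t if t>1e-9 else 1; d=np.array([x*s,y*s,np.cos(t)])
    else: d=np.array([x,y,1.])
    d=np.array([d[0],-d[1],-d[2]]); d=R_of(c)@d
    return np.array(c['origin'],float),d/np.linalg.norm(d)
def onz(c,u,v,z,fish=False):
    o,d=ray(c,u,v,fish); return o+d*(z-o[2])/d[2]
def proj(c,p,fish=False):
    K=np.array(c['camera_matrix']); q=R_of(c).T@(np.array(p,float)-np.array(c['origin'])); q=np.array([q[0],-q[1],-q[2]])
    if fish:
        r=np.hypot(q[0],q[1]); t=np.arctan2(r,q[2]); x,y=q[:2]/max(r,1e-9)*t
    else: x,y=q[:2]/q[2]
    return np.array([K[0,0]*x+K[0,2],K[1,1]*y+K[1,2]])
E
python3 - <<'E'
from h import *
print(read_state())
for n in ('side','top','wrist'):
    im,c=snap(n,n+'0.png'); print(n,c)
a=cv2.imread('pics/side0.png');b=cv2.imread('pics/top0.png')
E
```

```text
{'clock': 0.0, 'qpos': array([-1.37775934,  0.62933546,  0.03845002,  1.51835186, -0.02701575,
        0.99628224, -0.01998466]), 'qd': array([ 0.00027114,  0.00090708,  0.00023604, -0.00092784, -0.00063283,
        0.00258067, -0.00091947]), 'tau': array([ 1.25624388e-04, -5.63406515e+01,  1.22675512e+00, -1.93448603e+01,
        1.11978891e-02,  1.04653125e-02, -1.80522221e-05]), 'eef_pos': array([166.18721381, 627.76563195, 230.401295  ]), 'tool_rot': array([-3.13973392e+00,  1.50688127e-05,  2.88275628e+00]), 'force': array([-0.01628116,  0.26594477, -0.26683405]), 'torque': array([0.01934076, 0.01207735, 0.00090853]), 'width': 85.7032484109044}
side {'camera_matrix': array([[400.39541195,   0.        , 321.48547066],
       [  0.        , 400.39541195, 205.27616799],
       [  0.        ,   0.        ,   1.        ]]), 'origin': array([ 414.42419433, 1183.26005983,  988.17739607]), 'attitude': array([ 0.85227882,  0.02187282, -2.98825321])}
top {'camera_matrix': array([[413.38458308,   0.        , 318.32092287],
       [  0.        , 413.38458308, 205.06634621],
       [  0.        ,   0.        ,   1.        ]]), 'origin': array([ 458.33483371,  160.02249758, 1214.67433304]), 'attitude': array([ 0.12628621, -0.00428695, -1.5718116 ])}
wrist {'camera_matrix': array([[309.70691629,   0.        , 317.18983458],
       [  0.        , 309.70691629, 200.09545295],
       [  0.        ,   0.        ,   1.        ]]), 'origin': array([ 96.36922628, 647.18970007, 373.6795365 ]), 'attitude': array([-0.28633334,  0.00257059,  1.31194721])}
```

View pics/top0.png

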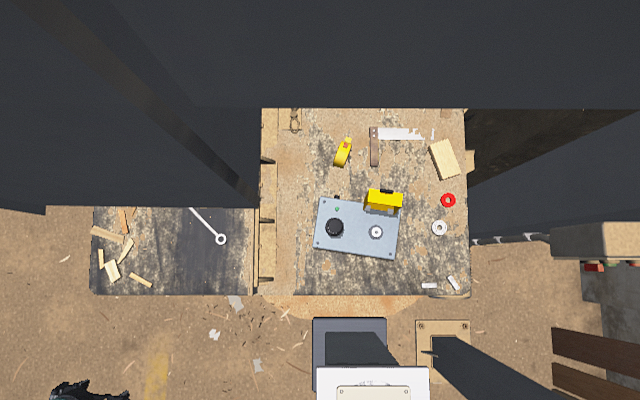

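View pics/side0.png

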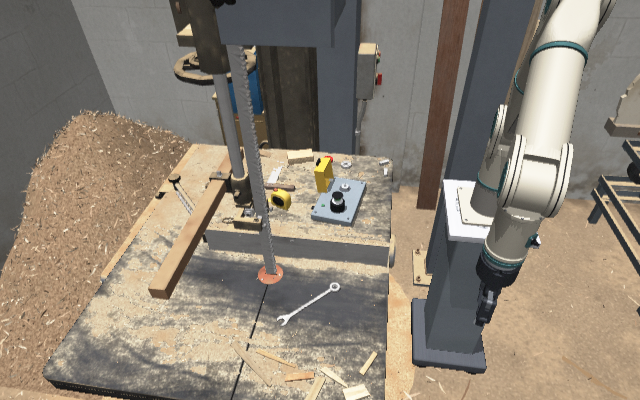

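```bash
python3 - <<'E'
from h import *
c=load('top0.png'); s=load('side0.png')
for n,p,z in [('bear',(439,228),12),('red',(448,200),12),('spindle',(376,232),50),('plung',(335,227),97),('guardtop',(384,192),100),('tabletL',(262,295),0),('spannerhead',(221,239),0)]: print(n,onz(c,*p,z).round(0))
for n,p,z in [('insert',(270,275),0),('blade at z300',(250,150),300),('woodbar near end',(160,292),100),('plung',(338,197),97),('spind',(346,186),50),('bear',(346,164),12)]: print(n,onz(s,*p,z).round(0))
# blade line: project vertical line
o=onz(s,270,275,0)
for z in (0,100,200,300,500): print(z,proj(s,[o[0],o[1],z]).round(0))
im=cv2.imread('pics/top0.png')[105:305,255:475]
cv2.imwrite('pics/c1.png',cv2.resize(im,None,fx=3,fy=3,interpolation=cv2.INTER_CUBIC))
E
```

```text
bear [ 543. -197.   12.]
red [ 626. -227.   12.]
spindle [530.  -8.  50.]
plung [540. 110.  97.]
guardtop [636. -24. 100.]
tabletL [351. 317.   0.]
spannerhead [513. 440.   0.]
insert [718. 419.   0.]
blade at z300 [811. 177. 300.]
woodbar near end [971. 594. 100.]
plung [539. 129.  97.]
spind [524.   5.  50.]
bear [ 544. -190.   12.]
0 [270. 275.]
100 [266. 254.]
200 [262. 230.]
300 [258. 203.]
500 [247. 137.]
```

View pics/c1.png

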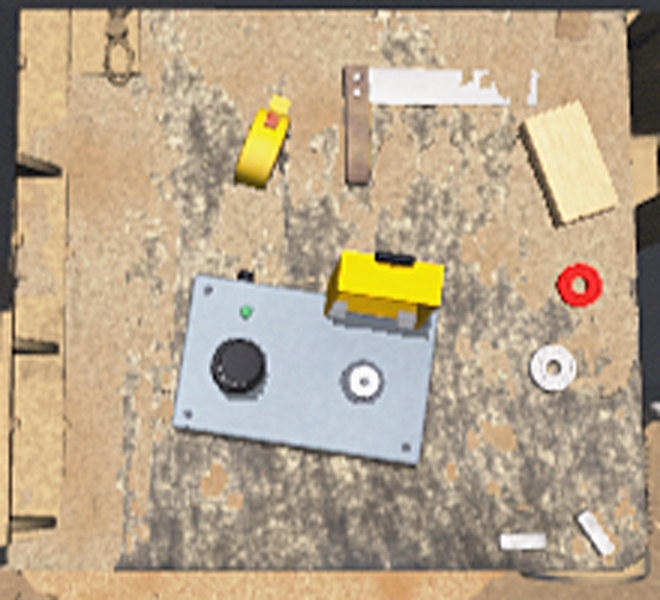

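apply_moves --increments '[{"tx": 0.04, "ty": -0.03, "tz": 0.02}, {"tx": 0.08, "ty": -0.07, "tz": 0.02}, {"tx": 0.11, "ty": -0.11, "tz": 0.02}, {"tx": 0.14, "ty": -0.15, "tz": 0.02}, {"tx": 0.17, "ty": -0.19, "tz": 0.02}, {"tx": 0.2, "ty": -0.23, "tz": 0.02}, {"tx": 0.22, "ty": -0.27, "tz": 0.02}, {"tx": 0.24, "ty": -0.31, "tz": 0.02}, {"tx": 0.26, "ty": -0.35, "tz": 0.02}, {"tx": 0.28, "ty": -0.39, "tz": 0.02}, {"tx": 0.29, "ty": -0.43, "tz": 0.02}, {"tx": 0.3, "ty": -0.47, "tz": 0.02}]'

```text
$.increments[0]: bad value
```

apply_moves --increments '[{"tx": 0.01, "ty": -0.045, "rz": 0.4}, {"tx": 0.02, "ty": -0.09, "rz": 0.8}, {"tx": 0.03, "ty": -0.135, "rz": 1.2}, {"tx": 0.04, "ty": -0.18, "rz": 1.4}, {"tx": 0.045, "ty": -0.225, "rz": 1.4}, {"tx": 0.05, "ty": -0.27, "rz": 1.4}, {"tx": 0.06, "ty": -0.31, "rz": 1.4}, {"tx": 0.07, "ty": -0.35, "rz": 1.4}, {"tx": 0.07, "ty": -0.35, "rz": 1.4}, {"tx": 0.07, "ty": -0.35, "rz": 1.4}]'

```text
$.increments[0]: bad value
```

```bash
python3 - <<'E'
from h import *
s=read_state(); print(s['clock'],s['eef_pos'],s['tool_rot'],s['qpos'].round(2),s['force'])
im,c=snap('wrist','w1.png'); print(proj(c,s['eef_pos'],True), proj(c,[543,-195,12],True))
t=load('top0.png')
f=lambda u,v:(255+u/3,105+v/3)
P=[onz(t,*f(*p),30)[:2] for p in [(197,275),(437,318),(417,465),(175,428)]]
print(np.round(P,0), np.mean(P,0).round(0))
for a,b in((0,1),(3,2),(3,0),(2,1)): d=P[a]-P[b]; print(np.linalg.norm(d),np.degrees(np.arctan2(d[1],d[0])))
E
```

```text
0.15 [166.22081633 627.91139486 230.61865888] [-3.14015946e+00  6.37864308e-06  2.88271004e+00] [-1.38  0.63  0.04  1.52 -0.03  1.   -0.02] [-1.0371757  -0.53086331 -0.38834705]
[316.25827345 256.50842044] [ 62.80439701 388.72473244]
[[633. 148.]
 [591. -83.]
 [451. -60.]
 [486. 169.]] [541.  44.]
234.59064187355355 79.71253158601085
232.02187112192246 81.29905075102361
148.47444926738063 171.80458332785562
141.9785004825756 170.8273578764606
```

View pics/w1.png

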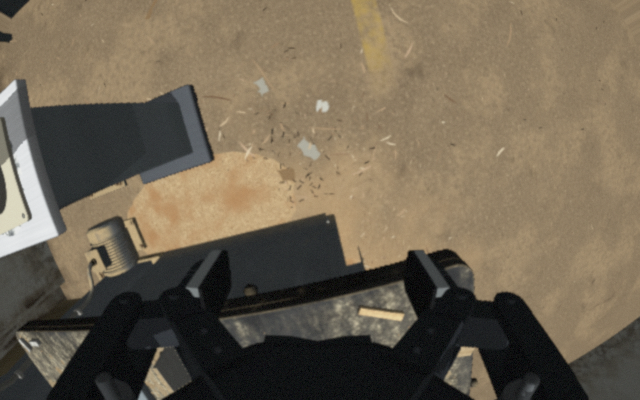

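apply_moves --increments '[{"tx": 0.04, "ty": -0.03, "tz": 0.02, "rx": 0, "ry": 0, "rz": 0, "claw": 0.085}, {"tx": 0.08, "ty": -0.07, "tz": 0.02, "rx": 0, "ry": 0, "rz": 0, "claw": 0.085}, {"tx": 0.11, "ty": -0.11, "tz": 0.02, "rx": 0, "ry": 0, "rz": 0, "claw": 0.085}, {"tx": 0.14, "ty": -0.15, "tz": 0.02, "rx": 0, "ry": 0, "rz": 0, "claw": 0.085}, {"tx": 0.17, "ty": -0.19, "tz": 0.02, "rx": 0, "ry": 0, "rz": 0, "claw": 0.085}, {"tx": 0.2, "ty": -0.23, "tz": 0.02, "rx": 0, "ry": 0, "rz": 0, "claw": 0.085}, {"tx": 0.22, "ty": -0.27, "tz": 0.02, "rx": 0, "ry": 0, "rz": 0, "claw": 0.085}, {"tx": 0.24, "ty": -0.31, "tz": 0.02, "rx": 0, "ry": 0, "rz": 0, "claw": 0.085}, {"tx": 0.26, "ty": -0.35, "tz": 0.02, "rx": 0, "ry": 0, "rz": 0, "claw": 0.085}, {"tx": 0.28, "ty": -0.39, "tz": 0.02, "rx": 0, "ry": 0, "rz": 0, "claw": 0.085}, {"tx": 0.29, "ty": -0.43, "tz": 0.02, "rx": 0, "ry": 0, "rz": 0, "claw": 0.085}, {"tx": 0.3, "ty": -0.47, "tz": 0.02, "rx": 0, "ry": 0, "rz": 0, "claw": 0.085}]'

```text
clock: 1.4
eef_pos: [466.7, 156.5, 251.3]
tool_rot: [3.142, 0.0, 2.882]
force: [0.0, 0.3, -1.4]
width: 84.9
```

apply_moves --increments '[{"tx": 0.03, "ty": -0.04, "tz": 0, "rx": 0, "ry": 0, "rz": 0.4, "claw": 0.085}, {"tx": 0.06, "ty": -0.08, "tz": 0, "rx": 0, "ry": 0, "rz": 0.8, "claw": 0.085}, {"tx": 0.09, "ty": -0.12, "tz": 0, "rx": 0, "ry": 0, "rz": 1.15, "claw": 0.085}, {"tx": 0.1, "ty": -0.156, "tz": 0, "rx": 0, "ry": 0, "rz": 1.15, "claw": 0.085}, {"tx": 0.1, "ty": -0.156, "tz": 0, "rx": 0, "ry": 0, "rz": 1.15, "claw": 0.085}, {"tx": 0.1, "ty": -0.156, "tz": 0, "rx": 0, "ry": 0, "rz": 1.15, "claw": 0.085}, {"tx": 0.1, "ty": -0.156, "tz": 0, "rx": 0, "ry": 0, "rz": 1.15, "claw": 0.085}]'

```text
clock: 2.1
eef_pos: [565.8, 4.0, 251.1]
tool_rot: [3.141, -0.001, 2.985]
force: [-0.5, 0.5, 0.7]
width: 85.3
```

```bash
python3 - <<'E'
from h import *
s=read_state(); print(s['clock'],s['eef_pos'],s['tool_rot'],s['qpos'].round(2),s['force'])
im,c=snap('wrist','w2.png'); print(proj(c,s['eef_pos'],True), proj(c,[529,-5,54],True),proj(c,[540,115,97],True))
E
```

```text
2.1 [565.78955121   3.98626443 251.14028773] [ 3.14057851e+00 -1.00350342e-03  2.98494764e+00] [-0.11  0.49  0.09  1.73 -0.05  0.92  1.41] [-0.50882942  0.5369482   0.6594307 ]
[316.10775227 256.33673878] [303.37103829 145.55961847] [422.45338946 144.50114102]
```

View pics/w2.png

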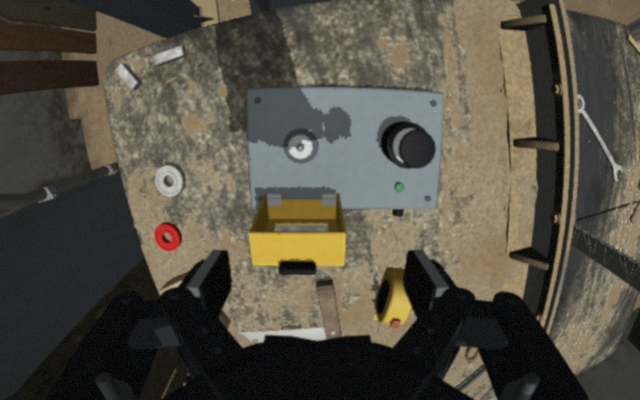

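```bash
python3 - <<'E'
from h import *
w=cv2.imread('pics/w2.png'); c=load('w2.png'); t=load('top0.png'); T=cv2.imread('pics/top0.png')
def blob(im,x0,y0,r,m):
    k=np.zeros(m.shape,np.uint8); cv2.circle(k,(x0,y0),r,255,-1)
    m=(m&(k>0)).astype(np.uint8); n,l,st,ce=cv2.connectedComponentsWithStats(m)
    i=1+np.argmax(st[1:,4]); cnt,_=cv2.findContours((l==i).astype(np.uint8),cv2.RETR_EXTERNAL,cv2.CHAIN_APPROX_NONE)
    cc=max(cnt,key=len); e=cv2.fitEllipse(cv2.convexHull(cc)); return np.round(e[0],1),np.round(e[1],1),st[i,4]
hw=cv2.cvtColor(w,cv2.COLOR_BGR2HSV).astype(int); ht=cv2.cvtColor(T,cv2.COLOR_BGR2HSV).astype(int)
for v in (110,130,150):
    e=blob(w,169,180,26,(hw[...,1]<45)&(hw[...,2]>v)); print('bear w',v,e,onz(c,*e[0],9,True).round(1))
    e=blob(w,300,147,15,(hw[...,1]<30)&(hw[...,2]>v)); print('sp w',v,e,onz(c,*e[0],42,True).round(1))
    e=blob(T,439,228,13,(ht[...,1]<45)&(ht[...,2]>v)); print('bear t',v,e,onz(t,*e[0],9).round(1))
    e=blob(T,376,232,10,(ht[...,1]<30)&(ht[...,2]>v)); print('sp t',v,e,onz(t,*e[0],42).round(1))
for v in (45,60):
    e=blob(T,335,227,13,(ht[...,2]<v)); print('cap t',v,e,onz(t,*e[0],90).round(1))
# tester corners wrist
P=[onz(c,*p,30,True)[:2] for p in [(248,87),(442,93),(438,209),(249,208)]]
print(np.round(P,0),np.mean(P,0)); 
for a,b in((1,0),(2,3),(0,3),(1,2)): d=P[a]-P[b]; print(np.linalg.norm(d).round(1),np.degrees(np.arctan2(d[1],d[0])).round(1))
print('screws',[onz(c,*p,30,True)[:2].round(0) for p in [(258,100),(433,103),(428,198)]])
print('tab',onz(c,297,268,130,True),'hinge', [onz(c,*p,38,True).round(0) for p in[(274,199),(329,199)]])
a=cv2.resize(w[60:290,140:460],None,fx=2.5,fy=2.5,interpolation=cv2.INTER_CUBIC); cv2.imwrite('pics/c2.png',a)
E
```

```text
bear w 110 (array([168.3, 181.3]), array([29.2, 35.4]), np.int32(672)) [ 547.3 -200.8    9. ]
sp w 110 (array([300.4, 147.7]), array([23.4, 25.6]), np.int32(440)) [532.1  -9.5  42. ]
bear t 110 (array([439.3, 228.6]), array([15.3, 26.9]), np.int32(229)) [ 541.9 -198.8    9. ]
sp t 110 (array([375.9, 232. ]), array([19.8, 19.9]), np.int32(239)) [530.1  -8.5  42. ]
bear w 130 (array([168., 181.]), array([27.9, 31.6]), np.int32(620)) [ 546.8 -201.2    9. ]
sp w 130 (array([301.1, 148.8]), array([19. , 24.9]), np.int32(311)) [533.5  -8.9  42. ]
bear t 130 (array([438.7, 225.5]), array([14.9, 19.9]), np.int32(187)) [ 551.  -197.4    9. ]
sp t 130 (array([375.9, 232. ]), array([19.8, 19.9]), np.int32(227)) [530.1  -8.5  42. ]
bear w 150 (array([168. , 180.8]), array([26.5, 31.1]), np.int32(561)) [ 546.6 -201.1    9. ]
sp w 150 (array([301., 149.]), array([17.5, 24.2]), np.int32(258)) [533.7  -9.1  42. ]
bear t 150 (array([438.8, 226.8]), array([14.3, 16.9]), np.int32(172)) [ 547.2 -197.5    9. ]
sp t 150 (array([375.9, 232. ]), array([19.8, 19.9]), np.int32(200)) [530.1  -8.5  42. ]
cap t 45 (array([336.7, 230.6]), array([ 6.8, 14. ]), np.int32(28)) [531.  105.1  90. ]
cap t 60 (array([334.1, 227. ]), array([16.2, 17.6]), np.int32(50)) [540.9 112.1  90. ]
[[451. -59.]
 [489. 171.]
 [637. 153.]
 [597. -87.]] [543.49474843  44.30017831]
233.4 80.5
243.3 80.6
148.7 169.3
148.3 173.1
screws [array([469., -50.]), array([501., 157.]), array([619., 140.])]
tab [635.82034691 -26.29820298 130.        ] hinge [array([588., -52.,  38.]), array([599.,  14.,  38.])]
```

View pics/c2.png

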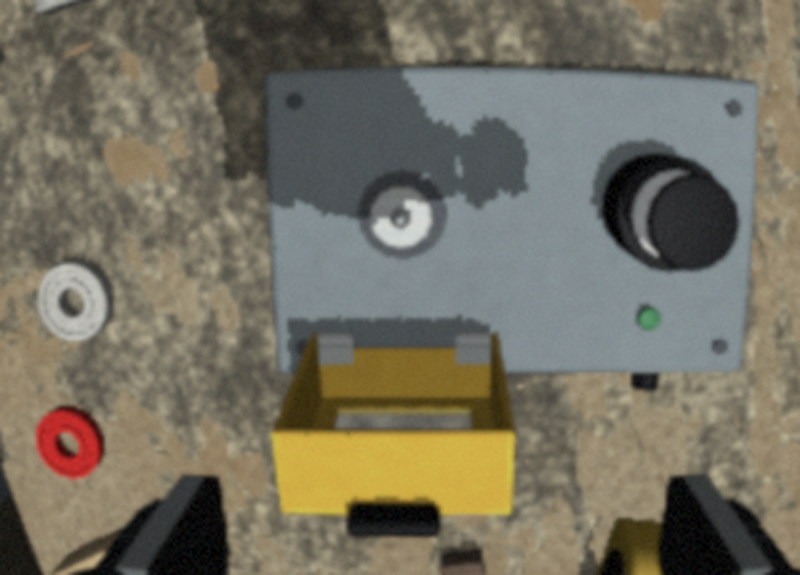

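apply_moves --increments '[{"tx": -0.004, "ty": -0.045, "tz": 0, "rx": 0, "ry": 0, "rz": 0, "claw": 0.085}, {"tx": -0.008, "ty": -0.09, "tz": 0, "rx": 0, "ry": 0, "rz": 0, "claw": 0.085}, {"tx": -0.012, "ty": -0.13, "tz": -0.02, "rx": 0, "ry": 0, "rz": 0, "claw": 0.085}, {"tx": -0.016, "ty": -0.17, "tz": -0.04, "rx": 0, "ry": 0, "rz": 0, "claw": 0.085}, {"tx": -0.019, "ty": -0.204, "tz": -0.07, "rx": 0, "ry": 0, "rz": 0, "claw": 0.085}, {"tx": -0.019, "ty": -0.204, "tz": -0.11, "rx": 0, "ry": 0, "rz": 0, "claw": 0.085}, {"tx": -0.019, "ty": -0.204, "tz": -0.15, "rx": 0, "ry": 0, "rz": 0, "claw": 0.085}, {"tx": -0.019, "ty": -0.204, "tz": -0.15, "rx": 0, "ry": 0, "rz": 0, "claw": 0.085}, {"tx": -0.019, "ty": -0.204, "tz": -0.15, "rx": 0, "ry": 0, "rz": 0, "claw": 0.085}]'

```text
clock: 3.05
eef_pos: [547.7, -200.2, 101.6]
tool_rot: [3.141, -0.001, 2.985]
force: [0.6, 0.0, 0.5]
width: 85.1
```

```bash
python3 - <<'E'
from h import *
s=read_state(); print(s['clock'],s['eef_pos'],s['tool_rot'],s['force'])
im,c=snap('wrist','w3.png'); p=proj(c,s['eef_pos'],True); q=proj(c,[547,-201,12],True);print(p,q)
h=cv2.cvtColor(im,cv2.COLOR_BGR2HSV).astype(int)
k=np.zeros(im.shape[:2],np.uint8); cv2.circle(k,tuple(int(x) for x in q),45,1,-1)
for v in(110,130,150):
    m=((h[...,1]<45)&(h[...,2]>v)&(k>0)).astype(np.uint8)
    n,l,st,ce=cv2.connectedComponentsWithStats(m); i=1+np.argmax(st[1:,4]); cn,_=cv2.findContours((l==i).astype(np.uint8),cv2.RETR_EXTERNAL,cv2.CHAIN_APPROX_NONE)
    e=cv2.fitEllipse(cv2.convexHull(max(cn,key=len))); print(v,np.round(e,1) if 0 else e,onz(c,*e[0],10,True))
cw=load('w2.png')
for p,z in [((300.4,145.2),42),((300,146.8),54),((140+693/2.5,60+222/2.5),97)]: print(p,onz(cw,*p,z,True).round(1))
cv2.imwrite('pics/c3.png',im[60:360,120:520])
E
```

```text
3.05 [ 547.65990323 -200.20165601  101.63537886] [ 3.14091550e+00 -8.15257221e-04  2.98521675e+00] [0.57167454 0.01861283 0.50980835]
[316.14976106 256.35919615] [315.39608833 204.21592737]
110 ((319.8453369140625, 212.81463623046875), (67.7635269165039, 74.33705139160156), 6.432796478271484) [ 555.27477668 -198.72437711   10.        ]
130 ((320.4234619140625, 210.94190979003906), (58.51432418823242, 70.6324234008789), 157.896728515625) [ 553.78544314 -198.02608211   10.        ]
150 ((318.4916687011719, 204.7548828125), (47.692718505859375, 58.507591247558594), 86.18243408203125) [ 548.4313186  -198.75090054   10.        ]
(300.4, 145.2) [529.3  -9.   42. ]
(300, 146.8) [529.8  -8.9  54. ]
(417.2, 148.8) [543.6 109.   97. ]
```

View pics/c3.png

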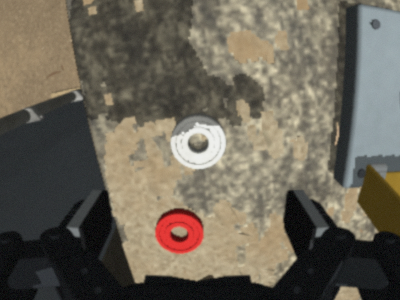

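apply_moves --increments '[{"tx": -0.0024, "ty": 0.0017, "tz": -0.03, "rx": 0, "ry": 0, "rz": 0, "claw": 0.075}, {"tx": -0.0024, "ty": 0.0017, "tz": -0.06, "rx": 0, "ry": 0, "rz": 0, "claw": 0.07}, {"tx": -0.0024, "ty": 0.0017, "tz": -0.085, "rx": 0, "ry": 0, "rz": 0, "claw": 0.065}, {"tx": -0.0024, "ty": 0.0017, "tz": -0.1, "rx": 0, "ry": 0, "rz": 0, "claw": 0.065}, {"tx": -0.0024, "ty": 0.0017, "tz": -0.1005, "rx": 0, "ry": 0, "rz": 0, "claw": 0.065}, {"tx": -0.0024, "ty": 0.0017, "tz": -0.1005, "rx": 0, "ry": 0, "rz": 0, "claw": 0.065}]'

```text
clock: 3.7
eef_pos: [546.2, -200.1, 2.3]
tool_rot: [-3.141, 0.002, 2.984]
force: [-0.5, -0.3, -0.6]
width: 64.8
```

apply_moves --increments '[{"tx": 0, "ty": 0, "tz": 0, "rx": 0, "ry": 0, "rz": 0, "claw": 0.04}, {"tx": 0, "ty": 0, "tz": 0, "rx": 0, "ry": 0, "rz": 0, "claw": 0.03}, {"tx": 0, "ty": 0, "tz": 0, "rx": 0, "ry": 0, "rz": 0, "claw": 0.03}, {"tx": 0, "ty": 0, "tz": 0, "rx": 0, "ry": 0, "rz": 0, "claw": 0.03}, {"tx": 0, "ty": 0, "tz": 0, "rx": 0, "ry": 0, "rz": 0, "claw": 0.03}, {"tx": 0, "ty": 0, "tz": 0, "rx": 0, "ry": 0, "rz": 0, "claw": 0.03}]'

```text
clock: 4.3
eef_pos: [546.1, -200.3, 2.9]
tool_rot: [-3.141, 0.003, 2.983]
force: [-2.2, 1.8, 8.2]
width: 40.6
```

apply_moves --increments '[{"tx": 0, "ty": 0, "tz": 0.02, "rx": 0, "ry": 0, "rz": 0, "claw": 0.03}, {"tx": 0, "ty": 0, "tz": 0.06, "rx": 0, "ry": 0, "rz": 0, "claw": 0.03}, {"tx": 0, "ty": 0, "tz": 0.1, "rx": 0, "ry": 0, "rz": 0, "claw": 0.03}, {"tx": 0, "ty": 0, "tz": 0.12, "rx": 0, "ry": 0, "rz": 0, "claw": 0.03}, {"tx": 0, "ty": 0, "tz": 0.12, "rx": 0, "ry": 0, "rz": 0, "claw": 0.03}, {"tx": 0, "ty": 0, "tz": 0.12, "rx": 0, "ry": 0, "rz": 0, "claw": 0.03}]'

```text
clock: 4.9
eef_pos: [545.1, -199.9, 121.5]
tool_rot: [-3.142, 0.001, 2.983]
force: [-0.6, -0.2, -0.9]
width: 40.7
```

```bash
python3 - <<'E'
from h import *
s=read_state(); print(s['clock'],s['eef_pos'],s['tool_rot'],s['force'],s['width'])
im,c=snap('wrist','w4.png'); p=s['eef_pos']; print(proj(c,p,True),proj(c,p+[0,0,5],True),proj(c,p+[0,0,10],True))
cv2.imwrite('pics/c4.png',cv2.resize(im[190:330,220:420],None,fx=4,fy=4,interpolation=cv2.INTER_CUBIC))
E
```

```text
4.9 [ 545.05162336 -199.92186622  121.50471965] [-3.14150847e+00  1.21645481e-03  2.98317046e+00] [-0.60471154 -0.17582956 -0.89695575] 40.73146944466593
[316.12362432 256.34117276] [316.08309001 260.82839005] [316.04027413 265.57763488]
```

View pics/c4.png

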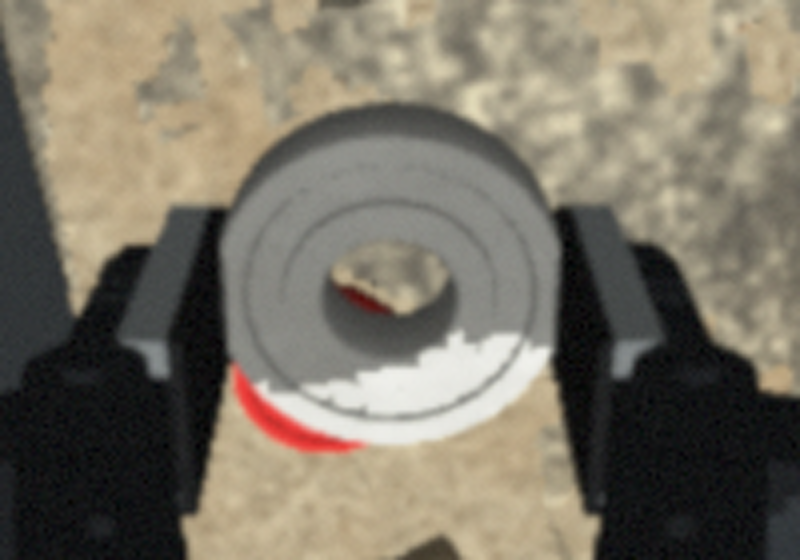

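apply_moves --increments '[{"tx": -0.004, "ty": 0.045, "tz": 0, "rx": 0, "ry": 0, "rz": 0, "claw": 0.03}, {"tx": -0.008, "ty": 0.09, "tz": 0, "rx": 0, "ry": 0, "rz": 0, "claw": 0.03}, {"tx": -0.012, "ty": 0.135, "tz": 0, "rx": 0, "ry": 0, "rz": 0, "claw": 0.03}, {"tx": -0.0146, "ty": 0.175, "tz": 0, "rx": 0, "ry": 0, "rz": 0, "claw": 0.03}, {"tx": -0.0146, "ty": 0.19, "tz": 0, "rx": 0, "ry": 0, "rz": 0, "claw": 0.03}, {"tx": -0.0146, "ty": 0.19, "tz": -0.03, "rx": 0, "ry": 0, "rz": 0, "claw": 0.03}, {"tx": -0.0146, "ty": 0.19, "tz": -0.054, "rx": 0, "ry": 0, "rz": 0, "claw": 0.03}, {"tx": -0.0146, "ty": 0.19, "tz": -0.054, "rx": 0, "ry": 0, "rz": 0, "claw": 0.03}, {"tx": -0.0146, "ty": 0.19, "tz": -0.054, "rx": 0, "ry": 0, "rz": 0, "claw": 0.03}]'

```text
clock: 5.85
eef_pos: [529.4, -10.2, 66.0]
tool_rot: [-3.141, -0.003, 2.983]
force: [-0.3, 0.8, -0.1]
width: 40.7
```

```bash
python3 - <<'E'
from h import *
s=read_state(); print(s['clock'],s['eef_pos'],s['tool_rot'],s['force'],s['width'])
im,c=snap('wrist','w5.png'); p=s['eef_pos']; print(proj(c,p+[0,0,9],True),proj(c,[529.5,-9,54],True),onz(c,317.7,262.5,p[2]+9.1,True))
a=cv2.resize(im[190:330,220:420],None,fx=3,fy=3,interpolation=cv2.INTER_CUBIC)
t,ct=snap('side','s5.png'); print(proj(ct,[529.5,-9,54]),proj(ct,p))
u,v=proj(ct,[529.5,-9,60]).astype(int); b=cv2.resize(t[v-30:v+30,u-40:u+40],None,fx=7,fy=7,interpolation=cv2.INTER_CUBIC)
w=np.zeros((420,1160,3),np.uint8); w[:,:600]=a; w[:,600:]=b
cv2.imwrite('pics/c5.png',cv2.resize(w,(800,290),interpolation=cv2.INTER_AREA))
E
```

```text
5.85 [529.43954381 -10.15123167  65.99089435] [-3.14095715e+00 -2.60635935e-03  2.98280283e+00] [-0.26588529  0.76840586 -0.07083554] 40.66999972251348
[316.03886211 264.66867082] [318.30588052 246.52304692] [528.32359289  -9.15127324  75.09089435]
[344.96788399 182.73074642] [345.07056546 180.02921568]
```

View pics/c5.png

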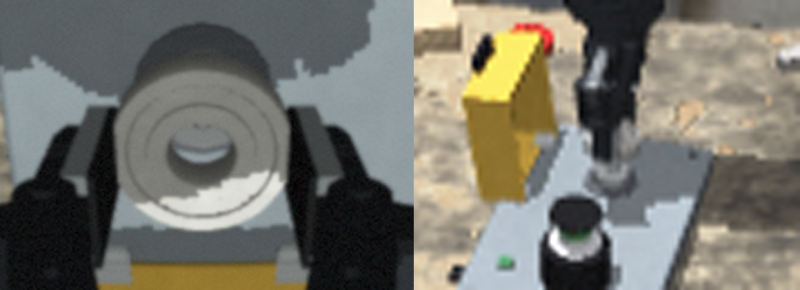

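apply_moves --increments '[{"tx": 0.0008, "ty": 0.0002, "tz": -0.006, "rx": 0, "ry": 0, "rz": 0, "claw": 0.03}, {"tx": 0.0008, "ty": 0.0002, "tz": -0.01, "rx": 0, "ry": 0, "rz": 0, "claw": 0.03}, {"tx": 0.0008, "ty": 0.0002, "tz": -0.013, "rx": 0, "ry": 0, "rz": 0, "claw": 0.03}, {"tx": 0.0008, "ty": 0.0002, "tz": -0.013, "rx": 0, "ry": 0, "rz": 0, "claw": 0.03}]'

```text
clock: 6.35
eef_pos: [530.8, -9.8, 53.5]
tool_rot: [-3.142, -0.001, 2.983]
force: [-0.1, -0.1, -0.7]
width: 40.8
```

apply_moves --increments '[{"tx": 0, "ty": 0, "tz": -0.003, "rx": 0, "ry": 0, "rz": 0, "claw": 0.03}, {"tx": 0, "ty": 0, "tz": -0.006, "rx": 0, "ry": 0, "rz": 0, "claw": 0.03}, {"tx": 0, "ty": 0, "tz": -0.007, "rx": 0, "ry": 0, "rz": 0, "claw": 0.03}, {"tx": 0, "ty": 0, "tz": -0.007, "rx": 0, "ry": 0, "rz": 0, "claw": 0.03}]'

```text
clock: 6.75
eef_pos: [531.0, -9.7, 46.6]
tool_rot: [-3.142, -0.0, 2.983]
force: [0.1, 0.0, -0.4]
width: 40.7
```

apply_moves --increments '[{"tx": 0, "ty": 0, "tz": -0.001, "rx": 0, "ry": 0, "rz": 0, "claw": 0.03}, {"tx": 0, "ty": 0, "tz": -0.002, "rx": 0, "ry": 0, "rz": 0, "claw": 0.03}, {"tx": 0, "ty": 0, "tz": -0.002, "rx": 0, "ry": 0, "rz": 0, "claw": 0.03}]'

```text
clock: 7.05
eef_pos: [531.2, -9.7, 45.0]
tool_rot: [3.142, 0.0, 2.983]
force: [-0.1, -0.6, 0.8]
width: 40.9
```

apply_moves --increments '[{"tx": 0, "ty": 0, "tz": 0, "rx": 0, "ry": 0, "rz": 0, "claw": 0.05}, {"tx": 0, "ty": 0, "tz": 0, "rx": 0, "ry": 0, "rz": 0, "claw": 0.06}, {"tx": 0, "ty": 0, "tz": 0, "rx": 0, "ry": 0, "rz": 0, "claw": 0.06}, {"tx": 0, "ty": 0, "tz": 0, "rx": 0, "ry": 0, "rz": 0, "claw": 0.06}, {"tx": 0, "ty": 0, "tz": 0.03, "rx": 0, "ry": 0, "rz": 0, "claw": 0.06}, {"tx": 0, "ty": 0, "tz": 0.07, "rx": 0, "ry": 0, "rz": 0, "claw": 0.06}, {"tx": 0, "ty": 0, "tz": 0.11, "rx": 0, "ry": 0, "rz": 0, "claw": 0.06}, {"tx": 0, "ty": 0, "tz": 0.15, "rx": 0, "ry": 0, "rz": 0, "claw": 0.06}, {"tx": 0, "ty": 0, "tz": 0.17, "rx": 0, "ry": 0, "rz": 0, "claw": 0.06}, {"tx": 0, "ty": 0, "tz": 0.17, "rx": 0, "ry": 0, "rz": 0, "claw": 0.06}]'

```text
clock: 8.05
eef_pos: [533.2, -9.8, 218.0]
tool_rot: [3.14, 0.007, 2.983]
force: [0.2, 0.4, 0.3]
width: 60.1
```

```bash
python3 - <<'E'
from h import *
s=read_state(); print(s['clock'],s['eef_pos'],s['tool_rot'],s['force'],s['width'])
im,c=snap('wrist','w6.png'); p=s['eef_pos']; print(proj(c,[529.5,-9,54],True))
u,v=proj(c,[529.5,-9,54],True).astype(int)
a=cv2.resize(im[v-50:v+110,u-60:u+100],(480,480),interpolation=cv2.INTER_CUBIC)
t,ct=snap('side','s6.png')
u,v=proj(ct,[529.5,-9,60]).astype(int); print(u,v); b=cv2.resize(t[v-40:v+40,u-40:u+13],(318,480),interpolation=cv2.INTER_CUBIC)
cv2.imwrite('pics/c6.png',np.hstack([a,b]))
E
```

```text
8.05 [533.20835671  -9.77343953 218.02680509] [3.14023308 0.00665344 2.98314863] [0.22994133 0.38140806 0.31873188] 60.08262022811348
[316.74624583 178.42337548]
344 181
```

View pics/c6.png

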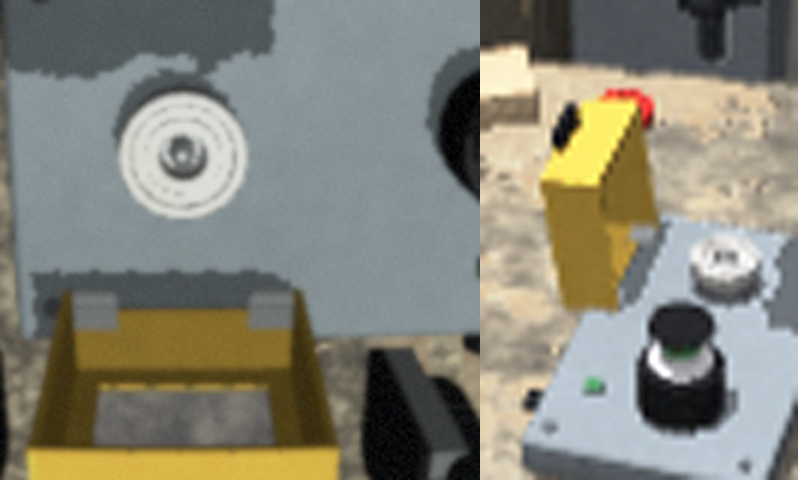

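apply_moves --increments '[{"tx": 0.04, "ty": -0.006, "tz": 0, "rx": 0, "ry": 0, "rz": 0, "claw": 0}, {"tx": 0.08, "ty": -0.012, "tz": 0, "rx": 0, "ry": 0, "rz": 0, "claw": 0}, {"tx": 0.12, "ty": -0.019, "tz": 0, "rx": 0, "ry": 0, "rz": 0, "claw": 0}, {"tx": 0.158, "ty": -0.025, "tz": 0, "rx": 0, "ry": 0, "rz": 0, "claw": 0}, {"tx": 0.158, "ty": -0.025, "tz": 0, "rx": 0, "ry": 0, "rz": 0, "claw": 0}, {"tx": 0.158, "ty": -0.025, "tz": 0, "rx": 0, "ry": 0, "rz": 0, "claw": 0}, {"tx": 0.158, "ty": -0.025, "tz": -0.03, "rx": 0, "ry": 0, "rz": 0, "claw": 0}, {"tx": 0.158, "ty": -0.025, "tz": -0.06, "rx": 0, "ry": 0, "rz": 0, "claw": 0}, {"tx": 0.158, "ty": -0.025, "tz": -0.09, "rx": 0, "ry": 0, "rz": 0, "claw": 0}, {"tx": 0.158, "ty": -0.025, "tz": -0.107, "rx": 0, "ry": 0, "rz": 0, "claw": 0}, {"tx": 0.158, "ty": -0.025, "tz": -0.107, "rx": 0, "ry": 0, "rz": 0, "claw": 0}]'

```text
clock: 9.25
eef_pos: [684.9, -34.0, 104.1]
tool_rot: [-3.141, -0.009, 2.983]
force: [-1.4, -1.0, -1.1]
width: 0.0
```

apply_moves --increments '[{"tx": -0.01, "ty": 0.0015, "tz": 0.003, "rx": 0, "ry": 0, "rz": 0, "claw": 0}, {"tx": -0.018, "ty": 0.003, "tz": 0.003, "rx": 0, "ry": 0, "rz": 0, "claw": 0}, {"tx": -0.026, "ty": 0.004, "tz": 0.003, "rx": 0, "ry": 0, "rz": 0, "claw": 0}, {"tx": -0.034, "ty": 0.0055, "tz": 0.003, "rx": 0, "ry": 0, "rz": 0, "claw": 0}, {"tx": -0.042, "ty": 0.007, "tz": 0.003, "rx": 0, "ry": 0, "rz": 0, "claw": 0}, {"tx": -0.05, "ty": 0.008, "tz": 0.003, "rx": 0, "ry": 0, "rz": 0, "claw": 0}, {"tx": -0.05, "ty": 0.008, "tz": 0.003, "rx": 0, "ry": 0, "rz": 0, "claw": 0}]'

```text
clock: 9.95
eef_pos: [638.3, -26.5, 111.3]
tool_rot: [3.141, -0.0, 2.983]
force: [-0.0, 1.3, 0.4]
width: 0.1
```

apply_moves --increments '[{"tx": -0.009, "ty": 0.0014, "tz": 0.002, "rx": 0, "ry": 0, "rz": 0, "claw": 0}, {"tx": -0.018, "ty": 0.0028, "tz": 0.004, "rx": 0, "ry": 0, "rz": 0, "claw": 0}, {"tx": -0.026, "ty": 0.0042, "tz": 0.006, "rx": 0, "ry": 0, "rz": 0, "claw": 0}, {"tx": -0.034, "ty": 0.0055, "tz": 0.007, "rx": 0, "ry": 0, "rz": 0, "claw": 0}, {"tx": -0.042, "ty": 0.0067, "tz": 0.007, "rx": 0, "ry": 0, "rz": 0, "claw": 0}, {"tx": -0.049, "ty": 0.0079, "tz": 0.007, "rx": 0, "ry": 0, "rz": 0, "claw": 0}, {"tx": -0.057, "ty": 0.0092, "tz": 0.006, "rx": 0, "ry": 0, "rz": 0, "claw": 0}, {"tx": -0.064, "ty": 0.0103, "tz": 0.004, "rx": 0, "ry": 0, "rz": 0, "claw": 0}, {"tx": -0.071, "ty": 0.0115, "tz": 0.002, "rx": 0, "ry": 0, "rz": 0, "claw": 0}, {"tx": -0.071, "ty": 0.0115, "tz": 0.002, "rx": 0, "ry": 0, "rz": 0, "claw": 0}]'

```text
clock: 10.95
eef_pos: [565.9, -14.7, 112.0]
tool_rot: [-3.142, -0.004, 2.983]
force: [0.5, 0.5, -0.5]
width: 0.1
```

```bash
python3 - <<'E'
from h import *
s=read_state(); print(s['clock'],s['eef_pos'],s['force'])
t,ct=snap('side','s7.png')
h=cv2.cvtColor(t,cv2.COLOR_BGR2HSV); m=cv2.inRange(h,(20,140,80),(35,255,255)); m0=cv2.cvtColor(cv2.imread('pics/s6.png'),cv2.COLOR_BGR2HSV); m0=cv2.inRange(m0,(20,140,80),(35,255,255))
for q in (m0,m):
    n,l,st,ce=cv2.connectedComponentsWithStats(q); print([ (st[i].tolist(),ce[i].round(0).tolist()) for i in range(1,n) if st[i,4]>40])
S=np.array([529.5,-9.]);ex=np.array([.987,-.158]);ey=np.array([.158,.987])
for th in (1.75,1.3,.785,.4,0):  # predicted front top edge ends
    for y in(-46,46):
        f=-57; b=-100*np.cos(th)+38*np.sin(th); Z=100*np.sin(th)+38*np.cos(th)
        p=S+ex*(57+b)+ey*y; print(th,y,proj(ct,[*p,30+Z]).round(0),end=' ')
    print()
E
```

```text
10.95 [565.88916951 -14.73623966 111.98126882] [ 0.4543287   0.48493896 -0.51861503]
[([314, 158, 19, 34, 461], [323.0, 174.0]), ([271, 191, 20, 19, 162], [282.0, 200.0])]
[([322, 161, 29, 31, 360], [336.0, 178.0]), ([271, 191, 20, 19, 162], [282.0, 200.0])]
1.75 -46 [320. 157.] 1.75 46 [312. 170.] 
1.3 -46 [331. 155.] 1.3 46 [324. 169.] 
0.785 -46 [345. 159.] 0.785 46 [338. 173.] 
0.4 -46 [354. 166.] 0.4 46 [347. 180.] 
0 -46 [359. 175.] 0 46 [353. 189.]
```

apply_moves --increments '[{"tx": -0.007, "ty": 0.001, "tz": -0.003, "rx": 0, "ry": 0, "rz": 0, "claw": 0}, {"tx": -0.014, "ty": 0.002, "tz": -0.006, "rx": 0, "ry": 0, "rz": 0, "claw": 0}, {"tx": -0.02, "ty": 0.003, "tz": -0.01, "rx": 0, "ry": 0, "rz": 0, "claw": 0}, {"tx": -0.026, "ty": 0.004, "tz": -0.015, "rx": 0, "ry": 0, "rz": 0, "claw": 0}, {"tx": -0.032, "ty": 0.005, "tz": -0.02, "rx": 0, "ry": 0, "rz": 0, "claw": 0}, {"tx": -0.036, "ty": 0.0056, "tz": -0.025, "rx": 0, "ry": 0, "rz": 0, "claw": 0}, {"tx": -0.041, "ty": 0.0064, "tz": -0.031, "rx": 0, "ry": 0, "rz": 0, "claw": 0}, {"tx": -0.045, "ty": 0.007, "tz": -0.037, "rx": 0, "ry": 0, "rz": 0, "claw": 0}, {"tx": -0.048, "ty": 0.0076, "tz": -0.041, "rx": 0, "ry": 0, "rz": 0, "claw": 0}, {"tx": -0.048, "ty": 0.0076, "tz": -0.041, "rx": 0, "ry": 0, "rz": 0, "claw": 0}]'

```text
clock: 12.0
eef_pos: [519.3, -7.7, 71.0]
tool_rot: [-3.141, -0.002, 2.983]
force: [0.9, -0.1, 0.2]
width: -0.0
```

Now press gently until a reaction shows.

apply_moves --increments '[{"tx": 0, "ty": 0, "tz": -0.002, "rx": 0, "ry": 0, "rz": 0, "claw": 0}, {"tx": 0, "ty": 0, "tz": -0.004, "rx": 0, "ry": 0, "rz": 0, "claw": 0}, {"tx": 0, "ty": 0, "tz": -0.0045, "rx": 0, "ry": 0, "rz": 0, "claw": 0}, {"tx": 0, "ty": 0, "tz": -0.0045, "rx": 0, "ry": 0, "rz": 0, "claw": 0}]'

```text
clock: 12.4
eef_pos: [520.1, -7.7, 68.0]
tool_rot: [3.141, 0.0, 2.983]
force: [-2.7, -0.4, 7.9]
width: -0.2
```

apply_moves --increments '[{"tx": 0, "ty": 0, "tz": 0.03, "rx": 0, "ry": 0, "rz": 0, "claw": 0}, {"tx": 0, "ty": 0, "tz": 0.07, "rx": 0, "ry": 0, "rz": 0, "claw": 0}, {"tx": 0.008, "ty": 0.04, "tz": 0.07, "rx": 0, "ry": 0, "rz": 0, "claw": 0}, {"tx": 0.016, "ty": 0.08, "tz": 0.07, "rx": 0, "ry": 0, "rz": 0, "claw": 0}, {"tx": 0.023, "ty": 0.117, "tz": 0.07, "rx": 0, "ry": 0, "rz": 0, "claw": 0}, {"tx": 0.023, "ty": 0.117, "tz": 0.07, "rx": 0, "ry": 0, "rz": 0, "claw": 0}, {"tx": 0.023, "ty": 0.117, "tz": 0.055, "rx": 0, "ry": 0, "rz": 0, "claw": 0}, {"tx": 0.023, "ty": 0.117, "tz": 0.045, "rx": 0, "ry": 0, "rz": 0, "claw": 0}, {"tx": 0.023, "ty": 0.117, "tz": 0.045, "rx": 0, "ry": 0, "rz": 0, "claw": 0}, {"tx": 0.023, "ty": 0.117, "tz": 0.045, "rx": 0, "ry": 0, "rz": 0, "claw": 0}]'

```text
clock: 13.4
eef_pos: [543.1, 108.6, 112.2]
tool_rot: [-3.141, -0.001, 2.982]
force: [0.3, 0.1, 0.7]
width: 0.1
```

```bash
python3 - <<'E'
from h import *
s=read_state(); print(s['clock'],s['eef_pos'],s['force'])
im,c=snap('wrist','w8.png'); p=s['eef_pos']; print(proj(c,p,True),proj(c,[543.6,109,97],True))
a=cv2.resize(im[100:400-60,130:420],(464,384),interpolation=cv2.INTER_CUBIC)
t,ct=snap('side','s8.png'); u,v=proj(ct,[540,70,80]).astype(int)
b=cv2.resize(t[v-32:v+32,u-34:u+22],(336,384),interpolation=cv2.INTER_CUBIC)
cv2.imwrite('pics/c8.png',np.hstack([a,b]))
E
```

```text
13.4 [543.05668966 108.64133873 112.1503345 ] [0.26069436 0.09270423 0.69204657]
[316.17302982 256.36344147] [317.07587513 244.99330599]
```

View pics/c8.png

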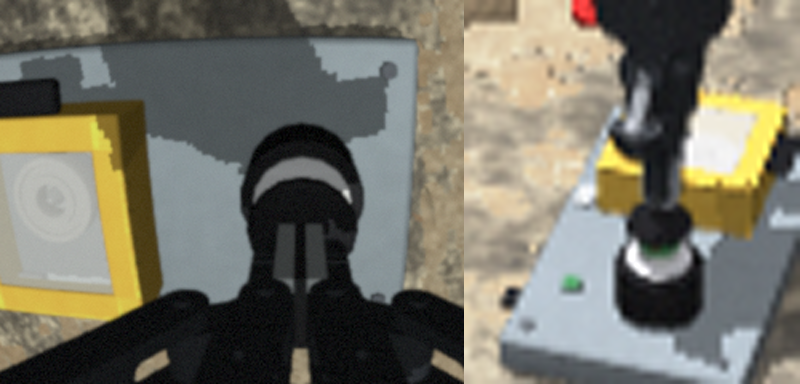

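apply_moves --increments '[{"tx": 0, "ty": 0, "tz": -0.006, "rx": 0, "ry": 0, "rz": 0, "claw": 0}, {"tx": 0, "ty": 0, "tz": -0.012, "rx": 0, "ry": 0, "rz": 0, "claw": 0}, {"tx": 0, "ty": 0, "tz": -0.016, "rx": 0, "ry": 0, "rz": 0, "claw": 0}, {"tx": 0, "ty": 0, "tz": -0.017, "rx": 0, "ry": 0, "rz": 0, "claw": 0}, {"tx": 0, "ty": 0, "tz": -0.017, "rx": 0, "ry": 0, "rz": 0, "claw": 0}]'

```text
clock: 14.0
eef_pos: [542.9, 109.3, 95.2]
tool_rot: [-3.141, -0.001, 2.983]
force: [-0.9, -0.2, 2.8]
width: -0.1
```

apply_moves --increments '[{"tx": 0, "ty": 0, "tz": -0.002, "rx": 0, "ry": 0, "rz": 0, "claw": 0}, {"tx": 0, "ty": 0, "tz": -0.004, "rx": 0, "ry": 0, "rz": 0, "claw": 0}, {"tx": 0, "ty": 0, "tz": -0.006, "rx": 0, "ry": 0, "rz": 0, "claw": 0}, {"tx": 0, "ty": 0, "tz": -0.006, "rx": 0, "ry": 0, "rz": 0, "claw": 0}, {"tx": 0, "ty": 0, "tz": -0.006, "rx": 0, "ry": 0, "rz": 0, "claw": 0}]'

```text
clock: 14.5
eef_pos: [543.0, 109.3, 89.3]
tool_rot: [-3.142, -0.0, 2.983]
force: [-2.2, -0.6, 4.3]
width: 0.1
```

apply_moves --increments '[{"tx": 0, "ty": 0, "tz": -0.001, "rx": 0, "ry": 0, "rz": 0, "claw": 0}, {"tx": 0, "ty": 0, "tz": -0.0022, "rx": 0, "ry": 0, "rz": 0, "claw": 0}, {"tx": 0, "ty": 0, "tz": -0.0022, "rx": 0, "ry": 0, "rz": 0, "claw": 0}, {"tx": 0, "ty": 0, "tz": -0.0022, "rx": 0, "ry": 0, "rz": 0, "claw": 0}, {"tx": 0, "ty": 0, "tz": -0.0022, "rx": 0, "ry": 0, "rz": 0, "claw": 0}]'

```text
clock: 15.0
eef_pos: [543.0, 109.3, 87.2]
tool_rot: [-3.142, -0.0, 2.983]
force: [-2.5, -1.3, 4.7]
width: 0.0
```

```bash
python3 - <<'E'
from h import *
for i in range(4):
    s=read_state(); print(s['clock'],s['eef_pos'].round(2),s['force'].round(2)); t,ct=snap('side','s9.png')
u,v=proj(ct,[540,70,80]).astype(int)
b=cv2.resize(t[v-25:v+40,u-40:u+25],(520,520),interpolation=cv2.INTER_CUBIC)
im,c=snap('wrist','w9.png'); q=proj(c,[543,109,75],True).astype(int); print(q)
a=cv2.resize(im[q[1]-70:q[1]+30,q[0]-25:q[0]+25],(260,520),interpolation=cv2.INTER_CUBIC)
cv2.imwrite('pics/c9.png',np.hstack([b,a]))
E
```

```text
15.0 [542.97 109.31  87.23] [-2.45 -1.25  4.73]
15.05 [542.99 109.33  87.23] [-2.31  0.12  5.18]
15.1 [542.96 109.34  87.24] [-1.68 -0.43  5.24]
15.15 [542.96 109.32  87.23] [-1.81 -1.69  5.92]
[315 246]
```

View pics/c9.png

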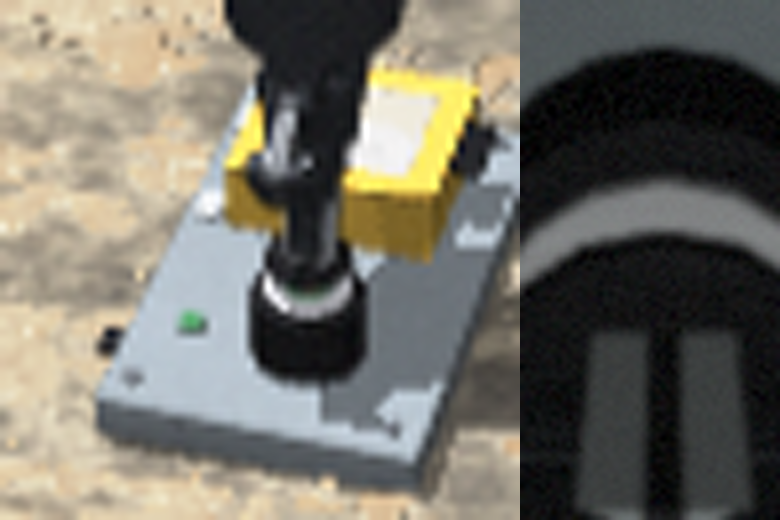

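```bash
python3 - <<'E'
from h import *
for f,z in (('s8.png',80),('s9.png',71.5)):
    t=cv2.imread('pics/'+f); ct=load(f); d=np.array(ct['origin'])[:2]-[543,109]; d/=np.linalg.norm(d)
    u,v=proj(ct,[543+11*d[0],109+11*d[1],z]); h=cv2.cvtColor(t,cv2.COLOR_BGR2HSV)
    m=cv2.inRange(h,(40,60,30),(90,255,255)); ys,xs=np.nonzero(m[int(v)-8:int(v)+9,int(u)-9:int(u)+10]); print(f,'exp',u.round(1),v.round(1),'green',(xs+int(u)-9).mean().round(1),(ys+int(v)-8).mean().round(1),len(xs))
    print(' rim front',proj(ct,[543+26*d[0],109+26*d[1],70]).round(1), 'column V/S:',[(y,*h[y,int(round(u)),1:]) for y in range(int(v)-4,int(v)+9)])
s=read_state(); print(s['eef_pos'],s['force'])
E
```

```text
s8.png exp 337.6 199.1 green 337.2 199.0 11
 rim front [337.6 204.1] column V/S: [(195, np.uint8(35), np.uint8(29)), (196, np.uint8(43), np.uint8(30)), (197, np.uint8(17), np.uint8(30)), (198, np.uint8(60), np.uint8(34)), (199, np.uint8(143), np.uint8(68)), (200, np.uint8(73), np.uint8(102)), (201, np.uint8(11), np.uint8(142)), (202, np.uint8(6), np.uint8(159)), (203, np.uint8(8), np.uint8(167)), (204, np.uint8(9), np.uint8(135)), (205, np.uint8(44), np.uint8(29)), (206, np.uint8(27), np.uint8(28)), (207, np.uint8(0), np.uint8(21))]
s9.png exp 337.6 200.9 green 335.0 200.0 1
 rim front [337.6 204.1] column V/S: [(196, np.uint8(29), np.uint8(35)), (197, np.uint8(11), np.uint8(47)), (198, np.uint8(22), np.uint8(47)), (199, np.uint8(27), np.uint8(28)), (200, np.uint8(24), np.uint8(32)), (201, np.uint8(47), np.uint8(71)), (202, np.uint8(34), np.uint8(135)), (203, np.uint8(9), np.uint8(166)), (204, np.uint8(11), np.uint8(138)), (205, np.uint8(22), np.uint8(23)), (206, np.uint8(9), np.uint8(27)), (207, np.uint8(51), np.uint8(20)), (208, np.uint8(43), np.uint8(18))]
[542.99451575 109.33883739  87.23946356] [-1.65536262  0.13057159  5.36419932]
```

```bash
python3 -c "
from cell import *
finish_job(); s=read_state(); print(s['clock'],s['eef_pos'],s['force'])"
```

```text
the job is handed in; nothing more can be done
the job is handed in; nothing more can be done
```

I put the bearing on the spindle, shut the yellow guard over it, and handed the job in with the plunger held half-way. This took about 15 s of robot time.

**Last checks:**
- **Bearing:** after release it lay flat on the spindle in the close-up. It still showed through the guard window once the guard was shut.
- **Guard:** the closed fingers met its top plate at z = 68.0 mm with about 8 N, which is the fully shut height. Both camera views showed it shut afterwards.
- **Plunger:** the fingertip stood at z = 87.2 mm on a cap that starts at 97 mm, so about 9.8 mm of travel. It never went below that. The upward force was about 5 to 6 N, close to the roughly 6 N expected there, and steady above 2 N.
- **Other things:** I planned the path clear of them and felt no unexpected contact, but I did not measure their positions again at the end.

**What disagreed:**
- The gripper read 40.7 mm while holding the 44 mm bearing; the pictures showed the pads flattened against it.
- In the pressed side view, white still shows below the green. I took it for the top face of the housing. The green lies within about 1 px of where half-way should put it, but only one pixel was clearly green, so I relied on height and force instead.

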